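# Put the mixed-up specimen jars back in their own holders

## Task

The four specimen jars on the ship's lab bench all stand in each other's holders: put every jar upright in the holder of its own lid colour, parking a jar in the empty black-rimmed spare holder to free a place, and leave that spare empty at the end. Keep the jars upright, never stand one on the bare wet bench, and set them down gently rather than dropping them. Leave the amber bottle where it stands.

Things in the scene. Friction and masses are not known exactly. Their poses are not given: they have to be found in the camera images.
- red_jar: specimen jar with a red screw lid: an upright cylinder of 46 mm diameter over its whole height, 80 mm tall, clear below with a white label and a thin red band, lid the top 18 mm, about 0.15 kg. Origin: centre of its underside, z up along the jar. At the start it stands in a holder of another colour.
- yellow_jar: specimen jar with a yellow screw lid: an upright cylinder of 46 mm diameter over its whole height, 80 mm tall, clear below with a white label and a thin yellow band, lid the top 18 mm, about 0.15 kg. Origin: centre of its underside, z up along the jar. At the start it stands in a holder of another colour.
- green_jar: specimen jar with a green screw lid: an upright cylinder of 46 mm diameter over its whole height, 80 mm tall, clear below with a white label and a thin green band, lid the top 18 mm, about 0.15 kg. Origin: centre of its underside, z up along the jar. At the start it stands in a holder of another colour.
- blue_jar: specimen jar with a blue screw lid: an upright cylinder of 46 mm diameter over its whole height, 80 mm tall, clear below with a white label and a thin blue band, lid the top 18 mm, about 0.15 kg. Origin: centre of its underside, z up along the jar. At the start it stands in a holder of another colour.
- red_holder: red round plastic jar holder, fixed to the bench: 92 mm outer diameter, 16 mm high, with a round well of 70 mm diameter whose floor is 10 mm above the bench (rim 6 mm above the well floor, 11 mm wide). Origin: centre of its underside, on the bench, z up; a seated jar's underside is 10 mm above this origin. Place of the red-lidded jar; at the start another jar stands in it.
- yellow_holder: yellow round plastic jar holder, fixed to the bench: 92 mm outer diameter, 16 mm high, with a round well of 70 mm diameter whose floor is 10 mm above the bench (rim 6 mm above the well floor, 11 mm wide). Origin: centre of its underside, on the bench, z up; a seated jar's underside is 10 mm above this origin. Place of the yellow-lidded jar; at the start another jar stands in it.
- green_holder: green round plastic jar holder, fixed to the bench: 92 mm outer diameter, 16 mm high, with a round well of 70 mm diameter whose floor is 10 mm above the bench (rim 6 mm above the well floor, 11 mm wide). Origin: centre of its underside, on the bench, z up; a seated jar's underside is 10 mm above this origin. Place of the green-lidded jar; at the start another jar stands in it.
- blue_holder: blue round plastic jar holder, fixed to the bench: 92 mm outer diameter, 16 mm high, with a round well of 70 mm diameter whose floor is 10 mm above the bench (rim 6 mm above the well floor, 11 mm wide). Origin: centre of its underside, on the bench, z up; a seated jar's underside is 10 mm above this origin. Place of the blue-lidded jar; at the start another jar stands in it.
- spare_holder: black-rimmed, white-floored round plastic jar holder, fixed to the bench: 92 mm outer diameter, 16 mm high, with a round well of 70 mm diameter whose floor is 10 mm above the bench (rim 6 mm above the well floor, 11 mm wide). Origin: centre of its underside, on the bench, z up; a seated jar's underside is 10 mm above this origin. The spare: empty at the start.
- amber_bottle: bystander: upright amber bottle with a black cap, 60 mm diameter, 130 mm tall, 0.3 kg, standing loose on the bench to the left of the holders. Origin: centre of its underside.
Mind the look-alikes: they are no part of the job. Of the things like the yellow_holder, leave any that is pink or purple; of the rest the smaller one is meant.

How it is judged (in metres and radians):
On the way:
1. a jar has been parked and let go in the spare holder (((horizontal distance between red_jar and spare_holder below 0.015 m and z of red_jar in the frame of spare_holder between 0.006 and 0.013 m and angle between red_jar's own z axis and vertical below 0.1 rad and linear speed of red_jar below 0.02 m/s and contact force between the fingers and red_jar below 0.1 N) or (horizontal distance between yellow_jar and spare_holder below 0.015 m and z of yellow_jar in the frame of spare_holder between 0.006 and 0.013 m and angle between yellow_jar's own z axis and vertical below 0.1 rad and linear speed of yellow_jar below 0.02 m/s and contact force between the fingers and yellow_jar below 0.1 N) or (horizontal distance between green_jar and spare_holder below 0.015 m and z of green_jar in the frame of spare_holder between 0.006 and 0.013 m and angle between green_jar's own z axis and vertical below 0.1 rad and linear speed of green_jar below 0.02 m/s and contact force between the fingers and green_jar below 0.1 N) or (horizontal distance between blue_jar and spare_holder below 0.015 m and z of blue_jar in the frame of spare_holder between 0.006 and 0.013 m and angle between blue_jar's own z axis and vertical below 0.1 rad and linear speed of blue_jar below 0.02 m/s and contact force between the fingers and blue_jar below 0.1 N))), for 0.2 s.
At the end, for the whole second after the job is handed in: Every jar stands in the holder of its own lid colour: axis within 15 mm of the holder's centre, underside on the well floor (6 to 13 mm above the holder's origin), within 0.1 rad of upright, at rest (under 0.02 m/s) and released; so the spare holder is empty (horizontal distance between red_jar and red_holder below 0.015 m and z of red_jar in the frame of red_holder between 0.006 and 0.013 m and angle between each of red_jar, yellow_jar, green_jar, blue_jar's own z axis and vertical below 0.1 rad and linear speed of each of red_jar, yellow_jar, green_jar, blue_jar below 0.02 m/s and contact force between the fingers and red_jar below 0.1 N and horizontal distance between yellow_jar and yellow_holder below 0.015 m and z of yellow_jar in the frame of yellow_holder between 0.006 and 0.013 m and contact force between the fingers and yellow_jar below 0.1 N and horizontal distance between green_jar and green_holder below 0.015 m and z of green_jar in the frame of green_holder between 0.006 and 0.013 m and contact force between the fingers and green_jar below 0.1 N and horizontal distance between blue_jar and blue_holder below 0.015 m and z of blue_jar in the frame of blue_holder between 0.006 and 0.013 m and contact force between the fingers and blue_jar below 0.1 N); the robot touches nothing.
It fails at once if a jar touches down on the bare bench (its underside centre is less than 5 mm above the bench) (height (world z) of any of red_jar, yellow_jar, green_jar, blue_jar below 0.005 m).
It fails at once if a jar is tipped by more than about 40 degrees (angle between any of red_jar, yellow_jar, green_jar, blue_jar's own z axis and vertical above 0.7 rad).
It fails at once if a jar is dropped: it moves faster than 0.6 m/s while not held (a fall of about 2 cm) ((linear speed of red_jar above 0.6 m/s and contact force between the fingers and red_jar below 0.1 N) or (linear speed of yellow_jar above 0.6 m/s and contact force between the fingers and yellow_jar below 0.1 N) or (linear speed of green_jar above 0.6 m/s and contact force between the fingers and green_jar below 0.1 N) or (linear speed of blue_jar above 0.6 m/s and contact force between the fingers and blue_jar below 0.1 N)).
It fails at once if the amber bottle is shifted by more than 3 cm (distance of amber_bottle from where it was at the start of the episode above 0.03 m).
It also fails if it takes over 128 s, if anything falls off the work surface, if the arm or the gripper's body presses on something with over 40 N, if the wrist force passes 120 N, or if a joint passes its speed limit or range.

## Robot

A 6-joint arm with a two-finger parallel gripper is mounted at the origin on the work surface. World frame = base frame: x ahead of the robot, y to its left, z up, the work surface at z = 0. Lengths are in m, angles in degrees, forces in N, time in s.
With the tool pointing down it reaches from about 0.3 to 0.75 m from the base axis. Payload 8.5 kg.
Tool frame: the origin (TCP) lies midway between the tips of the shut fingers; the grasp point (between the pads) lies behind it (grasp_offset is the z of the grasp point in the tool frame, in m); z points along the fingers, y is the direction in which the jaws open and shut (so a half turn about z gives the same grasp; the last joint's range is limited). The gripper opens to 85 mm and grips with 20 to 120 N. Pads are 22 mm wide; open, the fingers measure 114 mm over their backs; the gripper's body (76 mm by 85 mm) begins 54 mm behind the grasp point. The pads swing forward as they close: fully open they stand 13 mm farther back than shut.
Start: joints at [-77.997, 21.807, 74.336, -0, 83.858, -12.336], TCP at [0.227, -0.501, 0.21] pointing down, gripper open.
Joint ranges: [-178.18, 178.18], [-50.72, 133.34], [12.68, 142.11], [-81.47, 261.47], [9.98, 163.14], [-165.26, 165.26]. Speed limits (degrees/s): [136.94, 136.94, 180, 180, 180, 180].

## Interface

Orientations are given as a 3x3 rotation matrix whose columns are the frame's x, y, z axes.
In Python, from rig import * gives the robot as it stands.
- The arm moves only by the shell command python3 -m pendant 'ROWS' [FORCE]. ROWS is JSON, one flat list of numbers, 7 for each row, row after row: the finger opening in mm, from 0 to 85.4, then the shift along the tool's x, y, z in units of 50 mm (1.0 is 50 mm), then the turn, a rotation vector about the tool's x, y, z in units of 8 degrees (1.0 is 8 degrees). In form: [hand, dx, dy, dz, wx, wy, wz, hand, dx, dy, dz, wx, wy, wz, ...]. A call has 1 to 12 rows; each row shifts and turns the commanded pose from where the row before left it, along the tool's axes as they then stand; what a row does not reach is not made up. A row lasts 1/10 s, in which the tool goes at most 50 mm and 8.59 degrees, less where a joint would pass 70% of its speed; a pose out of reach is approached as far as the arm can. A call is refused whole if a number of a shift passes 1 or a number of a turn 1, either way. A call with a gripper value outside its range is refused whole. The fingers move at their own pace and stop on an object; FORCE is the grip in N (left out, the last holds). Time passes only in rows, so rows that do not move let the fingers close. It gives the time, the measured TCP pose, the force and the opening at its end, in the units of the state.
- observe(): the state, without advancing time (a new reading comes with each control period).
- get_image(name): name is "scene" or "top" or "wrist"; returns a dict with "frame" (420x560x3 uint8, red, green, blue), "depth" (420x560 float32, m along the optical axis (not along the pixel's ray), 0 where there is no reading), "K" (3x3 intrinsics, pixels), "rvec" (rotation vector, rad) and "tvec" (3), from world to camera coordinates, as OpenCV has them. Camera axes: x right, y down, z forward; pixel columns grow to the right and rows downward; lengths in m; the calibration is good to about 2 mm. A picture is of the moment at which its call begins.
- close_job(): hands the job in, once; it reports no verdict.
The state is a dict: "time_s": time; "q": joint angles; "qvel": joint speeds; "joint_efforts": joint torques, N m; "position": TCP position; "tool_rot": TCP orientation; "ft_force": force on the tool from outside, world axes, zero at the start; "wrist_torque": the same for the moment, N m; "grip_width": finger opening in m.
Only numpy, scipy, OpenCV 4.12 (cv2) and the standard library are available. Lean on these libraries where they do the work, as an engineer would, in place of code of your own. Each camera call takes 0.05 s, during which the arm holds its last target.

## Working session

There is one attempt and no reset: what is moved stays moved. The work goes in short steps, Python scripts to look and compute and a shell command to move; the robot and the scene stay as the last step left them, time stands still between calls to the robot, and variables do not carry over. Pictures are saved under pics/ and viewed, and the job is handed in when it is done.

```bash
ls; mkdir -p pics
python3 - <<'E'
from rig import *
import cv2
s=observe();print({k:s[k] for k in('time_s','position','tool_rot','grip_width')}); print([n for n in dir() if 'off' in n], s.keys())
for n in("scene","top"):
    im=get_image(n);cv2.imwrite(f"pics/{n}0.png",im["frame"][:,:,::-1])
E
```

```text
pics
{'time_s': 0.0, 'position': array([ 0.22657014, -0.50078256,  0.20959122]), 'tool_rot': array([[ 9.11124436e-01,  4.12131219e-01, -3.46580000e-04],
       [ 4.12131254e-01, -9.11123250e-01,  1.50101322e-03],
       [ 3.02837314e-04, -1.51044628e-03, -9.99998813e-01]]), 'grip_width': 0.08515965153849823}
['grasp_offset'] dict_keys(['time_s', 'q', 'qvel', 'joint_efforts', 'position', 'tool_rot', 'ft_force', 'wrist_torque', 'grip_width'])
```

View pics/scene0.png

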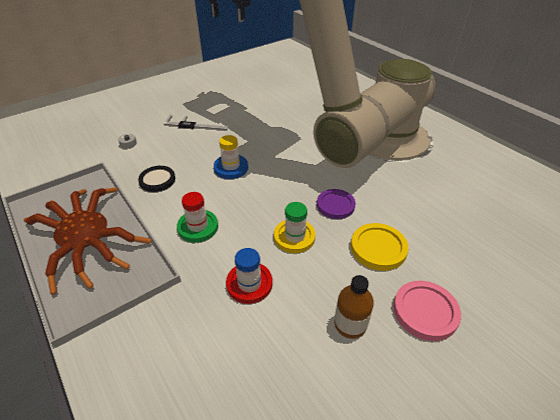

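View pics/top0.png

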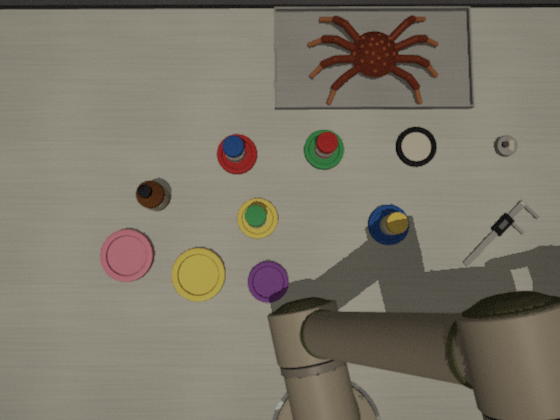

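The top image shows green at (257,217) in the small yellow holder, red at (324,148) in green, blue at (236,152) in red, and yellow at (390,224) in blue. The spare is at (416,147). The decoys are the large yellow, pink and purple holders. Next I'll measure the positions.

```bash
cat > h.py <<'E'
from rig import *
import cv2, numpy as np
def world(im):
    K=im["K"];R=cv2.Rodrigues(np.array(im["rvec"],float))[0];t=np.array(im["tvec"]).ravel()
    h,w=im["depth"].shape;v,u=np.mgrid[:h,:w];d=im["depth"]
    c=np.stack([(u-K[0,2])/K[0,0]*d,(v-K[1,2])/K[1,1]*d,d],-1)
    return (c-t)@R,R,t,K
def ray(uv,z,R,t,K):
    d=R.T@np.linalg.inv(K)@np.array([uv[0],uv[1],1.]);o=-R.T@t
    return o+d*(z-o[2])/d[2]
def hsv(im): return cv2.cvtColor(im["frame"],cv2.COLOR_RGB2HSV)
RNG={'red':[(0,8),(172,180)],'yellow':[(20,34)],'green':[(45,85)],'blue':[(100,125)]}
def cmask(im,c):
    H=hsv(im);m=np.zeros(H.shape[:2],bool)
    for a,b in RNG[c]: m|=(H[...,0]>=a)&(H[...,0]<=b)
    return m&(H[...,1]>110)&(H[...,2]>40)
def cfit(P):
    A=np.c_[2*P,np.ones(len(P))];s=np.linalg.lstsq(A,(P**2).sum(1),rcond=None)[0]
    return s[:2],np.sqrt(s[2]+s[0]**2+s[1]**2)
def blobs(m,z0,W,R,t,K,zplane,amin=40):
    n,l,st,_=cv2.connectedComponentsWithStats(m.astype(np.uint8))
    for i in range(1,n):
        if st[i,4]<amin: continue
        cs,_=cv2.findContours((l==i).astype(np.uint8),cv2.RETR_EXTERNAL,cv2.CHAIN_APPROX_NONE)
        hull=cv2.convexHull(max(cs,key=len))[:,0]
        P=np.array([ray(p,zplane,R,t,K)[:2] for p in hull])
        (c,r)=cv2.minEnclosingCircle((P*1000).astype(np.float32))
        f,fr=cfit(P)
        print('  px',st[i,:4],'z',np.median(W[l==i][:,2]).round(3),'enc',np.round(c,1),round(r,1),'fit',(f*1000).round(1),round(fr*1000,1))
E
python3 - <<'E'
from h import *
for n in("top","scene"):
    im=get_image(n);W,R,t,K=world(im);print(n,(-R.T@t).round(3))
    for c in RNG:
        m=cmask(im,c);z=W[...,2]
        print(c,'lid');blobs(m&(z>.083)&(z<.097),0,W,R,t,K,.09)
        print(c,'holder');blobs(m&(z<.022)&(z>-.005),0,W,R,t,K,.016,150)
    H=hsv(im);m=(H[...,2]<60)&(W[...,2]<.022)&(W[...,2]>.008)
    print('black');blobs(m,0,W,R,t,K,.016,100)
print(grasp_offset)
E
```

```text
top [0.372 0.118 1.195]
red lid
  px [317 132  21  22] z 0.089 enc [624.7  -1.9] 23.3 fit [624.7  -1.5] 22.4
red holder
  px [217 134  40  40] z 0.014 enc [616.5 196.9] 45.7 fit [616.4 197.2] 45.2
yellow lid
  px [387 212  21  22] z 0.09 enc [ 450.9 -146.2] 23.1 fit [ 451.2 -146.5] 22.4
yellow holder
  px [238 198  40  41] z 0.014 enc [469.6 150.5] 45.7 fit [469.6 150.8] 45.1
  px [172 248  53  54] z 0.015 enc [344.9 283.3] 59.8 fit [344.9 283.1] 59.3
green lid
  px [245 205  21  21] z 0.09 enc [469.1 153.6] 22.5 fit [469.1 153.1] 21.8
green holder
  px [304 130  39  39] z 0.013 enc [ 6.259e+02 -5.000e-01] 44.9 fit [625.7  -0.8] 44.3
blue lid
  px [223 136  21  21] z 0.09 enc [617.7 199.8] 22.8 fit [617.6 200.1] 22.3
blue holder
  px [368 205  40  40] z 0.013 enc [ 453.3 -143.8] 45.5 fit [ 453.  -143.8] 44.7
black
  px [  0   0 560   9] z 0.018 enc [980.4  94.6] 655.5 fit [-353.8   70.5] 1460.0
  px [396 127  40  40] z 0.015 enc [ 631.2 -212.3] 46.1 fit [ 631.2 -212.2] 45.2
  px [492 214  22  22] z 0.01 enc [ 450.9 -402.4] 26.2 fit [ 450.9 -402.5] 25.7
scene [0.847 0.611 0.65 ]
red l
[... 503 characters left out ...]
9
green lid
  px [285 202  22  17] z 0.089 enc [474.2 157.6] 24.9 fit [474.1 158.1] 23.6
green holder
  px [177 210  41  33] z 0.013 enc [631.6   6.9] 50.3 fit [631.6   7. ] 47.5
blue lid
  px [264   0  36   9] z 0.09 enc [-310.5 -956.2] 87.5 fit [-310.1 -951.5] 77.5
  px [235 248  25  22] z 0.089 enc [623.3 205.3] 25.0 fit [623.2 205.7] 23.8
blue holder
  px [245   7  48  23] z 0.008 enc [ -263.3 -1030.7] 182.6 fit [ -336.3 -1027.8] 162.5
  px [214 155  34  24] z 0.012 enc [ 459.1 -134. ] 51.6 fit [ 460.1 -134.4] 48.6
black
  px [139 166  36  24] z 0.015 enc [ 635.2 -205.1] 49.2 fit [ 636.1 -205.4] 47.1
  px [ 11 232  63 188] z 0.016 enc [970.7  21. ] 236.7 fit [1622.    24.6] 680.6
-0.0187
```

```bash
cat > go.py <<'E'
# print delta in tool units to target world xyz (mm)
import sys
from h import *
s=observe();p=np.array(s['position']);R=np.array(s['tool_rot']);T=np.array([float(a) for a in sys.argv[1:4]])/1000
print('t',round(s['time_s'],2),'pos',(p*1000).round(1),'yaw',np.degrees(np.arctan2(R[1,0],R[0,0])).round(2),'tilt',np.degrees(np.arccos(-R[2,2])).round(2),'w',round(s['grip_width']*1000,1),'F',np.round(s['ft_force'],1))
print('tool units',(R.T@(T-p)/.05).round(3))
E
python3 -m pendant '[85,0,0,0,0,0,1, 85,0,0,0,0,0,1, 85,0,0,0,0,0,1, 85,0.2,-0.3,0,0,0,0.04, 85,0.4,-0.6,0,0,0,0, 85,0.4,-0.6,0.1,0,0,0, 85,0.4,-0.6,0.1,0,0,0, 85,0.4,-0.6,0.1,0,0,0, 85,0.4,-0.6,0.1,0,0,0, 85,0.4,-0.6,0.1,0,0,0, 85,0.4,-0.6,0.1,0,0,0, 85,0.4,-0.6,0.1,0,0,0]' 40; python3 go.py 451 -146.3 160
```

```text
time_s: 1.4
position: [0.397, -0.2436, 0.1751]
tool_rot: [[1.0, 0.004, 0.0], [0.004, -1.0, 0.0], [0.0, -0.0, -1.0]]
ft_force: [-0.2, 0.5, -0.8]
grip_width: 0.0849
t 1.4 pos [ 397.  -243.6  175.1] yaw 0.21 tilt 0.01 w 84.9 F [-0.2  0.5 -0.8]
tool units [ 1.086 -1.943  0.302]
```

```bash
python3 -m pendant '[85,0.36,-0.65,0.1,0,0,0, 85,0.36,-0.65,0.1,0,0,0, 85,0.2,-0.35,0.1,0,0,0, 85,0.16,-0.3,0,0,0,0, 85,0,0,0,0,0,0, 85,0,0,0,0,0,0]'; python3 go.py 451 -146.3 45
python3 - <<'E'
from h import *
im=get_image("wrist");cv2.imwrite("pics/w1.png",im["frame"][:,:,::-1])
E
```

```text
time_s: 2.0
position: [0.4502, -0.1481, 0.1603]
tool_rot: [[1.0, 0.003, -0.0], [0.003, -1.0, -0.0], [-0.0, 0.0, -1.0]]
ft_force: [-0.6, 0.3, -0.3]
grip_width: 0.0848
t 2.0 pos [ 450.2 -148.1  160.3] yaw 0.17 tilt 0.01 w 84.8 F [-0.6  0.3 -0.3]
tool units [ 0.016 -0.036  2.306]
```

View pics/w1.png

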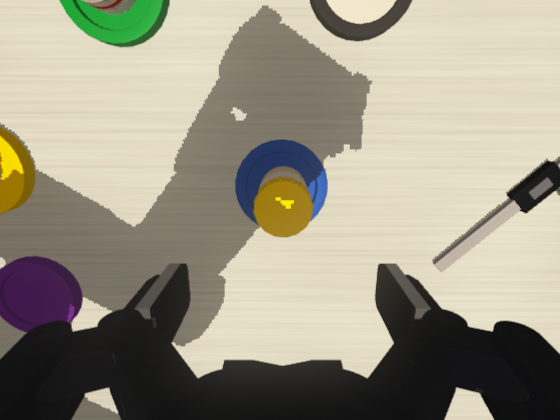

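The yellow jar, lid at (283,207), is centred between the fingers, which span 188 to 377 px. I'll descend and grip it.

```bash
python3 -m pendant '[85,0.02,-0.04,0.3,0,0,0, 85,0,0,0.4,0,0,0, 85,0,0,0.4,0,0,0, 85,0,0,0.4,0,0,0, 85,0,0,0.4,0,0,0, 85,0,0,0.3,0,0,0, 85,0,0,0.1,0,0,0, 85,0,0,0,0,0,0]'; python3 -m pendant '[40,0,0,0,0,0,0, 40,0,0,0,0,0,0, 40,0,0,0,0,0,0, 40,0,0,0,0,0,0, 40,0,0,0,0,0,0, 40,0,0,0,0,0,0, 40,0,0,0,0,0,0, 40,0,0,0,0,0,0]' 40; python3 go.py 451 -146.3 45
```

```text
time_s: 2.85
position: [0.4511, -0.1469, 0.045]
tool_rot: [[1.0, -0.0, -0.001], [-0.0, -1.0, 0.0], [-0.001, -0.0, -1.0]]
ft_force: [-0.1, -0.1, 0.6]
grip_width: 0.0852
time_s: 3.65
position: [0.4519, -0.1467, 0.0461]
tool_rot: [[1.0, 0.0, 0.002], [0.0, -1.0, -0.001], [0.002, 0.001, -1.0]]
ft_force: [-0.4, -0.6, 5.0]
grip_width: 0.0449
t 3.65 pos [ 451.9 -146.7   46.1] yaw 0.03 tilt 0.1 w 44.9 F [-0.4 -0.6  5. ]
tool units [-0.019 -0.009  0.021]
```

```bash
python3 -m pendant '[40,0,0,-0.1,0,0,0, 40,0,0,-0.2,0,0,0, 40,0,0,-0.3,0,0,0, 40,0,0,-0.4,0,0,0, 40,0,0,-0.4,0,0,0, 40,0,0,-0.4,0,0,0, 40,0,0,-0.3,0,0,0, 40,0,0,-0.2,0,0,0, 40,0,0,0,0,0,0]' ; python3 -m pendant '[40,0.1,0.04,0,0,0,0, 40,0.3,0.11,0,0,0,0, 40,0.4,0.15,0,0,0,0, 40,0.4,0.15,0,0,0,0, 40,0.4,0.15,0,0,0,0, 40,0.4,0.15,0,0,0,0, 40,0.4,0.15,0,0,0,0, 40,0.4,0.15,0,0,0,0, 40,0.4,0.14,0,0,0,0, 40,0.3,0.1,0,0,0,0, 40,0.1,0.04,0,0,0,0, 40,0,0,0,0,0,0]'; python3 go.py 631.2 -212.3 46
```

```text
time_s: 4.55
position: [0.4519, -0.1467, 0.1616]
tool_rot: [[1.0, 0.0, 0.002], [0.0, -1.0, -0.001], [0.002, 0.001, -1.0]]
ft_force: [0.8, 0.6, -2.3]
grip_width: 0.0447
time_s: 5.75
position: [0.6315, -0.2129, 0.1588]
tool_rot: [[1.0, 0.0, -0.002], [0.0, -1.0, 0.001], [-0.002, -0.001, -1.0]]
ft_force: [-1.5, -0.8, -2.4]
grip_width: 0.0448
t 5.75 pos [ 631.5 -212.9  158.8] yaw 0.02 tilt 0.12 w 44.8 F [-1.5 -0.8 -2.4]
tool units [-1.000e-03 -1.000e-02  2.256e+00]
```

```bash
python3 -m pendant '[40,0,0,0.1,0,0,0, 40,0,0,0.3,0,0,0, 40,0,0,0.4,0,0,0, 40,0,0,0.4,0,0,0, 40,0,0,0.4,0,0,0, 40,0,0,0.3,0,0,0, 40,0,0,0.2,0,0,0, 40,0,0,0.07,0,0,0, 40,0,0,0.03,0,0,0, 40,0,0,0,0,0,0]'; python3 go.py 631.2 -212.3 46
python3 - <<'E'
from h import *
im=get_image("scene");cv2.imwrite("pics/s1.png",cv2.resize(im["frame"][120:260,80:280,::-1],None,fx=4,fy=4))
E
```

```text
time_s: 6.75
position: [0.6317, -0.213, 0.0508]
tool_rot: [[1.0, 0.0, 0.001], [0.0, -1.0, -0.001], [0.001, 0.001, -1.0]]
ft_force: [-0.0, -0.5, -2.4]
grip_width: 0.0449
t 6.75 pos [ 631.7 -213.    50.8] yaw 0.02 tilt 0.06 w 44.9 F [-0.  -0.5 -2.4]
tool units [-0.009 -0.015  0.096]
```

View pics/s1.png

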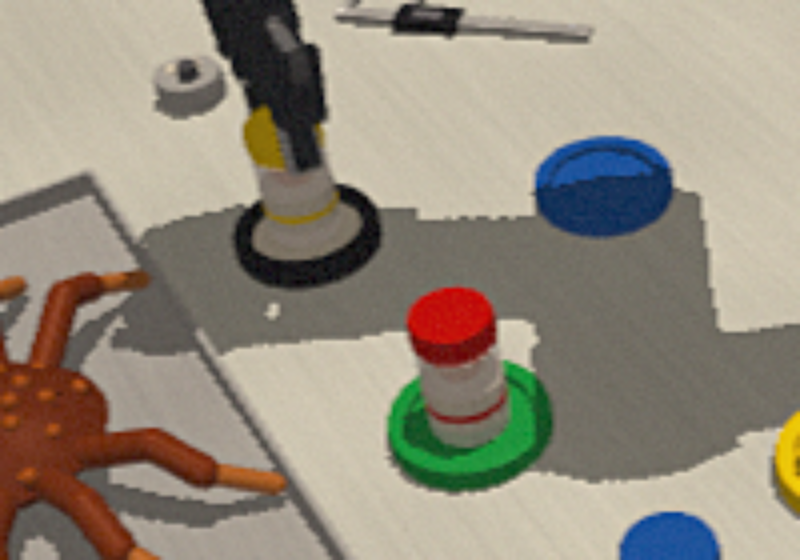

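The yellow jar is upright just above the spare's well, within the rim at (308,230) of the crop. I'll lower the last 4 to 5 mm and watch the force.

```bash
python3 -m pendant '[40,0,0,0.04,0,0,0, 40,0,0,0.03,0,0,0, 40,0,0,0.02,0,0,0, 40,0,0,0,0,0,0, 40,0,0,0,0,0,0]'; python3 go.py 631.2 -212.3 46
```

```text
time_s: 7.3
position: [0.6316, -0.213, 0.0461]
tool_rot: [[1.0, 0.0, 0.001], [0.0, -1.0, -0.0], [0.001, 0.0, -1.0]]
ft_force: [1.0, -0.1, 1.9]
grip_width: 0.0444
t 7.3 pos [ 631.6 -213.    46.1] yaw 0.02 tilt 0.04 w 44.4 F [ 1.  -0.1  1.9]
tool units [-0.009 -0.013  0.003]
```

```bash
python3 -m pendant '[50,0,0,0,0,0,0, 50,0,0,0,0,0,0, 60,0,0,0,0,0,0, 85,0,0,0,0,0,0, 85,0,0,0,0,0,0, 85,0,0,0,0,0,0, 85,0,0,0,0,0,0, 85,0,0,0,0,0,0]'; python3 go.py 631.2 -212.3 160
python3 - <<'E'
from h import *
im=get_image("scene");cv2.imwrite("pics/s2.png",cv2.resize(im["frame"][120:260,80:280,::-1],None,fx=4,fy=4))
E
```

```text
time_s: 8.1
position: [0.6315, -0.2129, 0.0457]
tool_rot: [[1.0, 0.0, -0.0], [0.0, -1.0, 0.0], [-0.0, -0.0, -1.0]]
ft_force: [-0.1, -0.2, -0.6]
grip_width: 0.0848
t 8.1 pos [ 631.5 -212.9   45.7] yaw 0.02 tilt 0.0 w 84.8 F [-0.1 -0.2 -0.6]
tool units [-0.006 -0.012 -2.286]
```

View pics/s2.png

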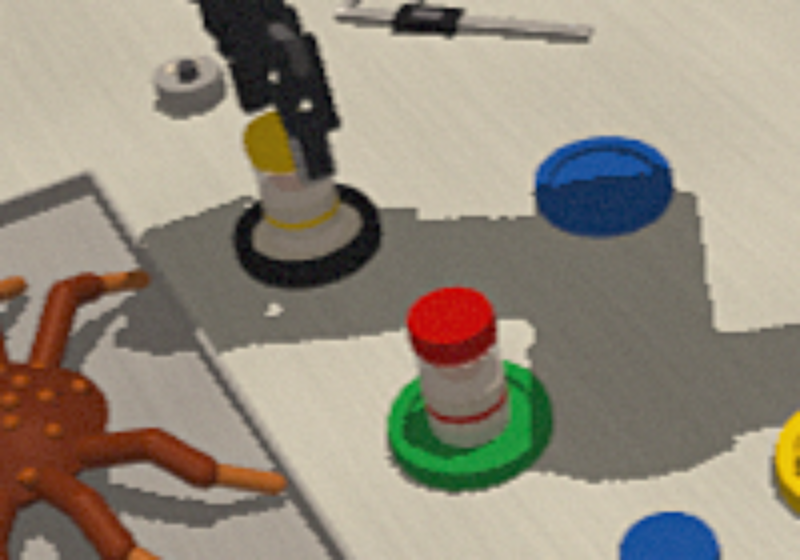

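The yellow jar is released and stands upright in the spare. Next I'll lift and go to the blue jar.

```bash
python3 -m pendant '[85,0,0,-0.2,0,0,0, 85,0,0,-0.4,0,0,0, 85,0,0,-0.5,0,0,0, 85,0,0,-0.5,0,0,0, 85,0,0,-0.5,0,0,0, 85,0,0,-0.2,0,0,0, 85,0,-0.2,0,0,0,0, 85,0,-0.4,0,0,0,0, 85,0,-0.6,0,0,0,0, 85,-0.04,-0.6,0,0,0,0, 85,-0.04,-0.6,0,0,0,0, 85,-0.04,-0.6,0,0,0,0]';  python3 -m pendant '[85,-0.04,-0.7,0,0,0,0, 85,-0.04,-0.7,0,0,0,0, 85,-0.04,-0.7,0,0,0,0, 85,-0.04,-0.7,0,0,0,0, 85,0,-0.7,0,0,0,0, 85,0,-0.7,0,0,0,0, 85,0,-0.5,0,0,0,0, 85,0,-0.4,0,0,0,0, 85,0,-0.1,0,0,0,0, 85,0,0,0,0,0,0, 85,0,0,0,0,0,0]'; python3 go.py 617.6 200 45
```

```text
time_s: 9.35
position: [0.6243, -0.0598, 0.1591]
tool_rot: [[1.0, 0.001, -0.003], [0.001, -1.0, 0.001], [-0.003, -0.001, -1.0]]
ft_force: [0.7, -0.2, -0.5]
grip_width: 0.0851
time_s: 10.45
position: [0.617, 0.1966, 0.1602]
tool_rot: [[1.0, 0.0, -0.001], [0.0, -1.0, -0.0], [-0.001, 0.0, -1.0]]
ft_force: [0.2, 0.1, 0.5]
grip_width: 0.0849
t 10.45 pos [617.  196.6 160.2] yaw 0.0 tilt 0.07 w 84.9 F [0.2 0.1 0.5]
tool units [ 0.015 -0.069  2.304]
```

```bash
python3 - <<'E'
from h import *
im=get_image("wrist");W,R,t,K=world(im)
m=cmask(im,'blue')&(W[...,2]>.08);blobs(m,0,W,R,t,K,.09,200)
im=get_image("top");W,R,t,K=world(im);z=W[...,2]
blobs(cmask(im,'yellow')&(z>.083)&(z<.097),0,W,R,t,K,.09)
E
python3 -m pendant '[85,0.01,-0.07,0.3,0,0,0, 85,0,0,0.4,0,0,0, 85,0,0,0.4,0,0,0, 85,0,0,0.4,0,0,0, 85,0,0,0.4,0,0,0, 85,0,0,0.3,0,0,0, 85,0,0,0.1,0,0,0, 85,0,0,0,0,0,0]'; python3 -m pendant '[40,0,0,0,0,0,0, 40,0,0,0,0,0,0, 40,0,0,0,0,0,0, 40,0,0,0,0,0,0, 40,0,0,0,0,0,0, 40,0,0,0,0,0,0, 40,0,0,0,0,0,0, 40,0,0,0,0,0,0]' 40; python3 go.py 617.6 200 45
```

```text
px [250 176  58  60] z 0.089 enc [621.9 201. ] 23.5 fit [621.7 200.8] 22.7
  px [415 129  21  22] z 0.089 enc [ 629.7 -212.9] 23.7 fit [ 630.1 -212.7] 22.9
time_s: 11.35
position: [0.6178, 0.2, 0.0454]
tool_rot: [[1.0, -0.001, -0.001], [-0.001, -1.0, -0.0], [-0.001, 0.0, -1.0]]
ft_force: [-1.0, 0.1, 0.5]
grip_width: 0.0854
time_s: 12.15
position: [0.6183, 0.2006, 0.0468]
tool_rot: [[1.0, 0.0, 0.002], [0.0, -1.0, 0.0], [0.002, -0.0, -1.0]]
ft_force: [-1.0, -0.5, 6.1]
grip_width: 0.0446
t 12.15 pos [618.3 200.6  46.8] yaw 0.02 tilt 0.1 w 44.6 F [-1.  -0.5  6.1]
tool units [-0.015  0.012  0.035]
```

```bash
python3 -m pendant '[40,0,0,-0.1,0,0,0, 40,0,0,-0.2,0,0,0, 40,0,0,-0.3,0,0,0, 40,0,0,-0.4,0,0,0, 40,0,0,-0.4,0,0,0, 40,0,0,-0.4,0,0,0, 40,0,0,-0.3,0,0,0, 40,0,0,-0.2,0,0,0, 40,-0.1,0.2,0,0,0,0, 40,-0.2,0.4,0,0,0,0, 40,-0.25,0.5,0,0,0,0, 40,-0.25,0.5,0,0,0,0]' ; python3 -m pendant '[40,-0.25,0.5,0,0,0,0, 40,-0.25,0.5,0,0,0,0, 40,-0.25,0.5,0,0,0,0, 40,-0.25,0.5,0,0,0,0, 40,-0.25,0.5,0,0,0,0, 40,-0.25,0.5,0,0,0,0, 40,-0.25,0.5,0,0,0,0, 40,-0.25,0.5,0,0,0,0, 40,-0.25,0.5,0,0,0,0, 40,-0.2,0.4,0,0,0,0, 40,-0.1,0.25,0,0,0,0, 40,0,0.1,0,0,0,0]'; python3 -m pendant '[40,0,0,0,0,0,0, 40,0,0,0,0,0,0]'; python3 go.py 453.1 -143.8 46
```

```text
time_s: 13.35
position: [0.5765, 0.1193, 0.1597]
tool_rot: [[1.0, 0.001, -0.002], [0.001, -1.0, -0.0], [-0.002, 0.0, -1.0]]
ft_force: [0.2, -0.8, -0.8]
grip_width: 0.0449
time_s: 14.55
position: [0.4496, -0.1428, 0.1604]
tool_rot: [[1.0, -0.001, -0.001], [-0.001, -1.0, 0.001], [-0.001, -0.001, -1.0]]
ft_force: [0.2, -0.5, -2.1]
grip_width: 0.0444
time_s: 14.75
position: [0.4506, -0.1414, 0.1606]
tool_rot: [[1.0, 0.001, -0.0], [0.001, -1.0, 0.0], [-0.0, -0.0, -1.0]]
ft_force: [-1.0, -0.9, -0.1]
grip_width: 0.0448
t 14.75 pos [ 450.6 -141.4  160.6] yaw 0.05 tilt 0.02 w 44.8 F [-1.  -0.9 -0.1]
tool units [0.05  0.049 2.291]
```

```bash
python3 -m pendant '[40,0.04,0.04,0.1,0,0,0, 40,0,0,0.3,0,0,0, 40,0,0,0.4,0,0,0, 40,0,0,0.4,0,0,0, 40,0,0,0.4,0,0,0, 40,0,0,0.3,0,0,0, 40,0,0,0.2,0,0,0, 40,0,0,0.07,0,0,0, 40,0,0,0.03,0,0,0, 40,0,0,0,0,0,0]'; python3 go.py 453.1 -143.8 46
python3 - <<'E'
from h import *
im=get_image("scene");cv2.imwrite("pics/s3.png",cv2.resize(im["frame"][100:240,140:340,::-1],None,fx=4,fy=4))
E
```

```text
time_s: 15.75
position: [0.4527, -0.144, 0.051]
tool_rot: [[1.0, 0.001, 0.001], [0.001, -1.0, -0.0], [0.001, 0.0, -1.0]]
ft_force: [-0.4, -0.1, -1.5]
grip_width: 0.0443
t 15.75 pos [ 452.7 -144.    51. ] yaw 0.03 tilt 0.04 w 44.3 F [-0.4 -0.1 -1.5]
tool units [ 0.007 -0.005  0.101]
```

View pics/s3.png

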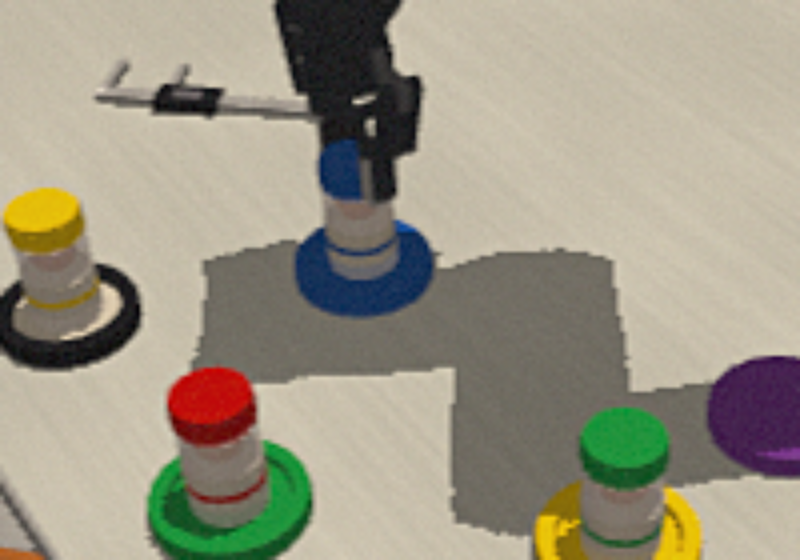

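The blue jar is upright, centred over the blue holder's well. I'll lower it and release.

```bash
python3 -m pendant '[40,0,0,0.04,0,0,0, 40,0,0,0.03,0,0,0, 40,0,0,0.02,0,0,0, 40,0,0,0,0,0,0, 40,0,0,0,0,0,0]'; python3 go.py 453 -144 46
```

```text
time_s: 16.3
position: [0.4527, -0.1441, 0.0467]
tool_rot: [[1.0, 0.0, 0.001], [0.0, -1.0, -0.0], [0.001, 0.0, -1.0]]
ft_force: [-0.9, 0.6, 6.1]
grip_width: 0.0448
t 16.3 pos [ 452.7 -144.1   46.7] yaw 0.02 tilt 0.06 w 44.8 F [-0.9  0.6  6.1]
tool units [ 0.006 -0.002  0.015]
```

Contact shows at +6 N. I'll open, lift and move to the red jar: +172 mm in x, +142 mm in y.

```bash
python3 -m pendant '[50,0,0,0,0,0,0, 50,0,0,0,0,0,0, 60,0,0,0,0,0,0, 85,0,0,0,0,0,0, 85,0,0,0,0,0,0, 85,0,0,0,0,0,0, 85,0,0,0,0,0,0, 85,0,0,-0.2,0,0,0, 85,0,0,-0.4,0,0,0, 85,0,0,-0.5,0,0,0, 85,0,0,-0.5,0,0,0, 85,0,0,-0.5,0,0,0]'; python3 -m pendant '[85,0,0,-0.2,0,0,0, 85,0.2,-0.16,0,0,0,0, 85,0.4,-0.32,0,0,0,0, 85,0.5,-0.42,0,0,0,0, 85,0.5,-0.42,0,0,0,0, 85,0.5,-0.42,0,0,0,0, 85,0.5,-0.42,0,0,0,0, 85,0.5,-0.42,0,0,0,0, 85,0.3,-0.24,0,0,0,0, 85,0.04,-0.04,0,0,0,0, 85,0,0,0,0,0,0, 85,0,0,0,0,0,0]'; python3 go.py 624.7 -1.7 45
python3 - <<'E'
from h import *
im=get_image("top");W,R,t,K=world(im);z=W[...,2];cv2.imwrite("pics/t3.png",im["frame"][:,:,::-1])
for c in RNG: print(c);blobs(cmask(im,c)&(z>.083)&(z<.097),0,W,R,t,K,.09)
E
```

```text
time_s: 17.5
position: [0.4524, -0.1439, 0.153]
tool_rot: [[1.0, 0.0, 0.001], [0.0, -1.0, -0.0], [0.001, 0.0, -1.0]]
ft_force: [0.1, -0.0, -0.4]
grip_width: 0.0848
time_s: 18.7
position: [0.6238, -0.0012, 0.1606]
tool_rot: [[1.0, -0.0, -0.001], [-0.0, -1.0, 0.0], [-0.001, -0.0, -1.0]]
ft_force: [0.8, -0.2, 0.8]
grip_width: 0.0852
t 18.7 pos [623.8  -1.2 160.6] yaw -0.01 tilt 0.08 w 85.2 F [ 0.8 -0.2  0.8]
tool units [0.022 0.01  2.312]
red
yellow
  px [415 129  21  22] z 0.09 enc [ 629.5 -212.1] 24.2 fit [ 629.8 -212.6] 23.1
green
  px [245 205  21  21] z 0.09 enc [469.1 153.6] 22.5 fit [469.1 153.2] 21.8
blue
  px [385 211  22  22] z 0.09 enc [ 452.7 -143.5] 23.4 fit [ 453.1 -143.7] 22.8
```

View pics/t3.png

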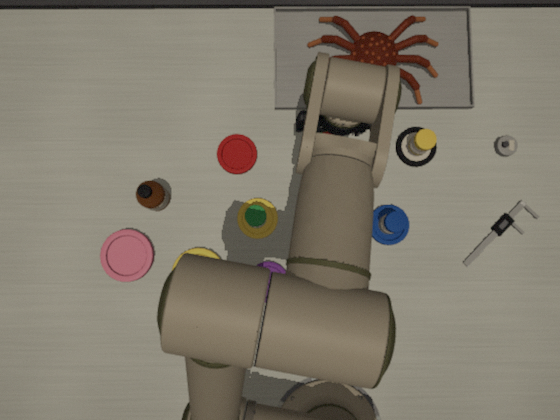

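The blue jar is seated on the blue holder at px (396,222), within 1 mm of centre. The red holder at (237,154) is now free. Next I'll grasp the red jar.

```bash
python3 -m pendant '[85,0.02,0.01,0.3,0,0,0, 85,0,0,0.4,0,0,0, 85,0,0,0.4,0,0,0, 85,0,0,0.4,0,0,0, 85,0,0,0.4,0,0,0, 85,0,0,0.3,0,0,0, 85,0,0,0.1,0,0,0, 85,0,0,0,0,0,0]'; python3 -m pendant '[40,0,0,0,0,0,0, 40,0,0,0,0,0,0, 40,0,0,0,0,0,0, 40,0,0,0,0,0,0, 40,0,0,0,0,0,0, 40,0,0,0,0,0,0, 40,0,0,0,0,0,0, 40,0,0,0,0,0,0]' 40; python3 go.py 616.5 197 160
```

```text
time_s: 19.55
position: [0.625, -0.0018, 0.0461]
tool_rot: [[1.0, -0.0, -0.001], [-0.0, -1.0, 0.0], [-0.001, -0.0, -1.0]]
ft_force: [-0.3, 0.5, 1.1]
grip_width: 0.0851
time_s: 20.35
position: [0.6259, -0.0016, 0.0473]
tool_rot: [[1.0, 0.0, 0.002], [0.0, -1.0, -0.0], [0.002, 0.0, -1.0]]
ft_force: [-0.5, -0.5, 4.9]
grip_width: 0.045
t 20.35 pos [625.9  -1.6  47.3] yaw 0.02 tilt 0.11 w 45.0 F [-0.5 -0.5  4.9]
tool units [-0.183 -3.97  -2.257]
```

```bash
python3 -m pendant '[40,0,0,-0.1,0,0,0, 40,0,0,-0.2,0,0,0, 40,0,0,-0.3,0,0,0, 40,0,0,-0.4,0,0,0, 40,0,0,-0.4,0,0,0, 40,0,0,-0.4,0,0,0, 40,0,0,-0.3,0,0,0, 40,0,0,-0.2,0,0,0, 40,0,-0.2,0,0,0,0, 40,-0.02,-0.4,0,0,0,0, 40,-0.02,-0.5,0,0,0,0, 40,-0.02,-0.5,0,0,0,0]' ; python3 -m pendant '[40,-0.02,-0.5,0,0,0,0, 40,-0.02,-0.5,0,0,0,0, 40,-0.02,-0.5,0,0,0,0, 40,-0.02,-0.4,0,0,0,0, 40,-0.02,-0.3,0,0,0,0, 40,0,-0.15,0,0,0,0, 40,0,0,0,0,0,0, 40,0,0,0,0,0,0]'; python3 go.py 616.5 197 46
```

```text
time_s: 21.55
position: [0.6218, 0.08, 0.1602]
tool_rot: [[1.0, 0.0, -0.002], [0.0, -1.0, 0.0], [-0.002, -0.0, -1.0]]
ft_force: [-0.2, -0.2, -1.5]
grip_width: 0.0447
time_s: 22.35
position: [0.6174, 0.1955, 0.161]
tool_rot: [[1.0, -0.0, -0.0], [-0.0, -1.0, -0.0], [-0.0, 0.0, -1.0]]
ft_force: [0.5, -0.6, -1.5]
grip_width: 0.0448
t 22.35 pos [617.4 195.5 161. ] yaw -0.0 tilt 0.03 w 44.8 F [ 0.5 -0.6 -1.5]
tool units [-0.017 -0.03   2.3  ]
```

```bash
python3 -m pendant '[40,-0.02,-0.03,0.1,0,0,0, 40,0,0,0.3,0,0,0, 40,0,0,0.4,0,0,0, 40,0,0,0.4,0,0,0, 40,0,0,0.4,0,0,0, 40,0,0,0.3,0,0,0, 40,0,0,0.2,0,0,0, 40,0,0,0.07,0,0,0, 40,0,0,0.03,0,0,0, 40,0,0,0,0,0,0]'; python3 go.py 616.5 197 46
python3 - <<'E'
from h import *
im=get_image("scene");cv2.imwrite("pics/s4.png",cv2.resize(im["frame"][190:330,150:350,::-1],None,fx=4,fy=4))
E
```

```text
time_s: 23.35
position: [0.6167, 0.1975, 0.0518]
tool_rot: [[1.0, 0.0, 0.001], [0.0, -1.0, 0.0], [0.001, -0.0, -1.0]]
ft_force: [0.2, 0.1, -1.7]
grip_width: 0.0444
t 23.35 pos [616.7 197.5  51.8] yaw 0.01 tilt 0.05 w 44.4 F [ 0.2  0.1 -1.7]
tool units [-0.004  0.01   0.115]
```

View pics/s4.png

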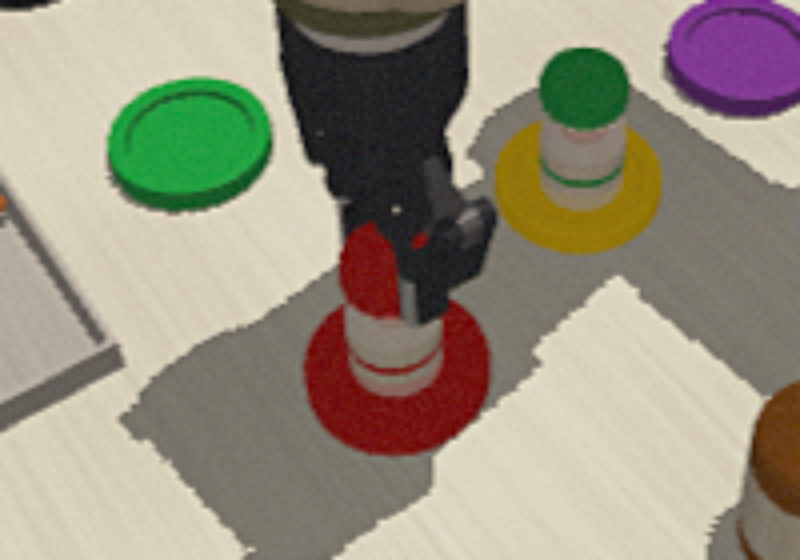

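The red jar is upright, centred over the red holder. I'll lower it.

```bash
python3 -m pendant '[40,0,0,0.04,0,0,0, 40,0,0,0.03,0,0,0, 40,0,0,0.02,0,0,0, 40,0,0,0.01,0,0,0, 40,0,0,0,0,0,0, 40,0,0,0,0,0,0]'; python3 go.py 616.5 197 46
```

```text
time_s: 24.0
position: [0.6168, 0.1976, 0.0473]
tool_rot: [[1.0, 0.0, 0.002], [0.0, -1.0, 0.0], [0.002, -0.0, -1.0]]
ft_force: [-1.6, -1.5, 5.0]
grip_width: 0.0445
t 24.0 pos [616.8 197.6  47.3] yaw 0.02 tilt 0.09 w 44.5 F [-1.6 -1.5  5. ]
tool units [-0.005  0.012  0.025]
```

```bash
python3 -m pendant '[50,0,0,0,0,0,0, 50,0,0,0,0,0,0, 60,0,0,0,0,0,0, 85,0,0,0,0,0,0, 85,0,0,0,0,0,0, 85,0,0,0,0,0,0, 85,0,0,0,0,0,0, 85,0,0,-0.2,0,0,0, 85,0,0,-0.4,0,0,0, 85,0,0,-0.5,0,0,0, 85,0,0,-0.5,0,0,0, 85,0,0,-0.5,0,0,0]'; python3 -m pendant '[85,0,0,-0.2,0,0,0, 85,-0.2,0.06,0,0,0,0, 85,-0.4,0.12,0,0,0,0, 85,-0.5,0.15,0,0,0,0, 85,-0.5,0.15,0,0,0,0, 85,-0.5,0.15,0,0,0,0, 85,-0.4,0.12,0,0,0,0, 85,-0.3,0.1,0,0,0,0, 85,-0.15,0.04,0,0,0,0, 85,0,0,0,0,0,0, 85,0,0,0,0,0,0]'; python3 go.py 469.1 153.3 45
python3 - <<'E'
from h import *
im=get_image("top");W,R,t,K=world(im);z=W[...,2];cv2.imwrite("pics/t4.png",im["frame"][:,:,::-1])
for c in RNG: print(c);blobs(cmask(im,c)&(z>.083)&(z<.097),0,W,R,t,K,.09)
E
```

```text
time_s: 25.2
position: [0.6163, 0.1976, 0.1532]
tool_rot: [[1.0, 0.0, 0.001], [0.0, -1.0, 0.0], [0.001, -0.0, -1.0]]
ft_force: [0.2, 0.1, 0.1]
grip_width: 0.085
time_s: 26.3
position: [0.4695, 0.1531, 0.1613]
tool_rot: [[1.0, 0.0, 0.0], [0.0, -1.0, 0.0], [0.0, -0.0, -1.0]]
ft_force: [0.2, 1.1, -0.6]
grip_width: 0.0849
t 26.3 pos [469.5 153.1 161.3] yaw 0.01 tilt 0.03 w 84.9 F [ 0.2  1.1 -0.6]
tool units [-0.008 -0.003  2.325]
red
  px [224 136  22  22] z 0.09 enc [616.1 196.3] 23.5 fit [616.2 196.3] 22.9
yellow
  px [415 129  21  22] z 0.089 enc [ 629.7 -212.9] 23.7 fit [ 630.1 -213. ] 22.8
green
blue
  px [385 211  22  23] z 0.089 enc [ 452.7 -143.3] 23.6 fit [ 452.7 -143.4] 23.0
```

The red jar is seated at (616,196). Next is green.

```bash
python3 -m pendant '[85,0,0,0.3,0,0,0, 85,0,0,0.4,0,0,0, 85,0,0,0.4,0,0,0, 85,0,0,0.4,0,0,0, 85,0,0,0.4,0,0,0, 85,0,0,0.3,0,0,0, 85,0,0,0.12,0,0,0, 85,0,0,0,0,0,0]'; python3 -m pendant '[40,0,0,0,0,0,0, 40,0,0,0,0,0,0, 40,0,0,0,0,0,0, 40,0,0,0,0,0,0, 40,0,0,0,0,0,0, 40,0,0,0,0,0,0, 40,0,0,0,0,0,0, 40,0,0,0,0,0,0]' 40; python3 go.py 625.8 -0.7 160
```

```text
time_s: 27.15
position: [0.469, 0.1531, 0.0446]
tool_rot: [[1.0, 0.0, -0.001], [0.0, -1.0, -0.0], [-0.001, 0.0, -1.0]]
ft_force: [-0.1, -0.4, 0.9]
grip_width: 0.0853
time_s: 27.95
position: [0.4694, 0.1531, 0.0461]
tool_rot: [[1.0, 0.0, 0.002], [0.0, -1.0, 0.0], [0.002, -0.0, -1.0]]
ft_force: [-0.5, -0.1, 4.9]
grip_width: 0.0446
t 27.95 pos [469.4 153.1  46.1] yaw 0.02 tilt 0.11 w 44.6 F [-0.5 -0.1  4.9]
tool units [ 3.131  3.076 -2.273]
```

```bash
python3 -m pendant '[40,0,0,-0.1,0,0,0, 40,0,0,-0.2,0,0,0, 40,0,0,-0.3,0,0,0, 40,0,0,-0.4,0,0,0, 40,0,0,-0.4,0,0,0, 40,0,0,-0.4,0,0,0, 40,0,0,-0.3,0,0,0, 40,0,0,-0.2,0,0,0, 40,0.1,0.1,0,0,0,0, 40,0.25,0.25,0,0,0,0, 40,0.4,0.4,0,0,0,0, 40,0.4,0.4,0,0,0,0]' ; python3 -m pendant '[40,0.4,0.4,0,0,0,0, 40,0.4,0.4,0,0,0,0, 40,0.4,0.4,0,0,0,0, 40,0.4,0.4,0,0,0,0, 40,0.25,0.22,0,0,0,0, 40,0.12,0.1,0,0,0,0, 40,0,0,0,0,0,0, 40,0,0,0,0,0,0]'; python3 go.py 625.8 -0.7 46
```

```text
time_s: 29.15
position: [0.5274, 0.0939, 0.1593]
tool_rot: [[1.0, 0.0, -0.001], [0.0, -1.0, -0.0], [-0.001, 0.0, -1.0]]
ft_force: [0.1, 0.3, -1.1]
grip_width: 0.0449
time_s: 29.95
position: [0.6245, -0.0003, 0.1597]
tool_rot: [[1.0, 0.0, -0.001], [0.0, -1.0, 0.0], [-0.001, -0.0, -1.0]]
ft_force: [-0.2, 1.3, -0.5]
grip_width: 0.0446
t 29.95 pos [ 6.245e+02 -3.000e-01  1.597e+02] yaw 0.03 tilt 0.07 w 44.6 F [-0.2  1.3 -0.5]
tool units [0.029 0.009 2.273]
```

```bash
python3 -m pendant '[40,0.02,0.01,0.1,0,0,0, 40,0,0,0.3,0,0,0, 40,0,0,0.4,0,0,0, 40,0,0,0.4,0,0,0, 40,0,0,0.4,0,0,0, 40,0,0,0.3,0,0,0, 40,0,0,0.2,0,0,0, 40,0,0,0.07,0,0,0, 40,0,0,0.02,0,0,0, 40,0,0,0,0,0,0]'; python3 go.py 625.8 -0.7 46
python3 - <<'E'
from h import *
im=get_image("scene");cv2.imwrite("pics/s5.png",cv2.resize(im["frame"][120:260,110:310,::-1],None,fx=4,fy=4))
E
```

```text
time_s: 30.95
position: [0.6262, -0.0009, 0.0513]
tool_rot: [[1.0, 0.0, 0.001], [0.0, -1.0, -0.0], [0.001, 0.0, -1.0]]
ft_force: [-0.1, -0.3, -1.0]
grip_width: 0.0447
t 30.95 pos [626.2  -0.9  51.3] yaw 0.03 tilt 0.06 w 44.7 F [-0.1 -0.3 -1. ]
tool units [-0.008 -0.004  0.107]
```

View pics/s5.png

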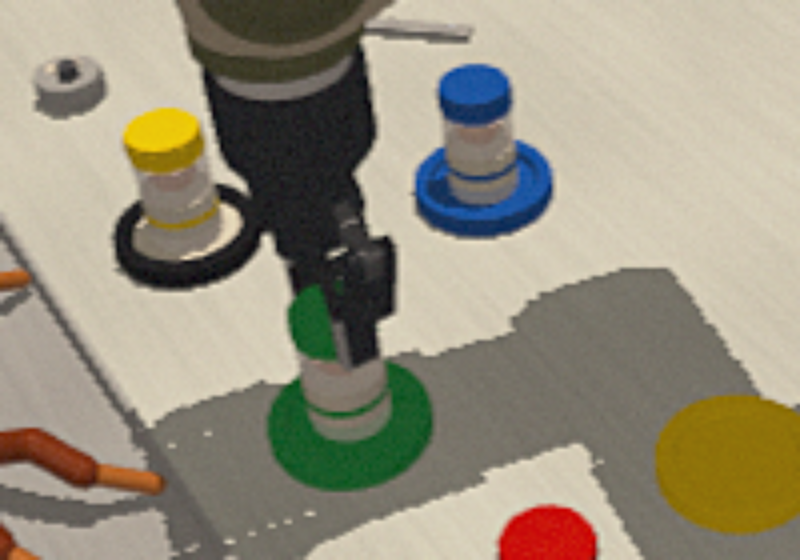

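The green jar is upright, centred over the green holder. I'll lower it.

```bash
python3 -m pendant '[40,0,0,0.04,0,0,0, 40,0,0,0.03,0,0,0, 40,0,0,0.02,0,0,0, 40,0,0,0.01,0,0,0, 40,0,0,0,0,0,0, 40,0,0,0,0,0,0]'; python3 go.py 630 -212.7 46
```

```text
time_s: 31.6
position: [0.6261, -0.0009, 0.0461]
tool_rot: [[1.0, 0.0, 0.001], [0.0, -1.0, -0.0], [0.001, 0.0, -1.0]]
ft_force: [-0.8, -0.1, 4.8]
grip_width: 0.0449
t 31.6 pos [626.1  -0.9  46.1] yaw 0.02 tilt 0.04 w 44.9 F [-0.8 -0.1  4.8]
tool units [7.600e-02 4.235e+00 3.000e-03]
```

```bash
python3 -m pendant '[50,0,0,0,0,0,0, 50,0,0,0,0,0,0, 60,0,0,0,0,0,0, 85,0,0,0,0,0,0, 85,0,0,0,0,0,0, 85,0,0,0,0,0,0, 85,0,0,0,0,0,0, 85,0,0,-0.2,0,0,0, 85,0,0,-0.4,0,0,0, 85,0,0,-0.5,0,0,0, 85,0,0,-0.5,0,0,0, 85,0,0,-0.5,0,0,0]'; python3 -m pendant '[85,0,0,-0.2,0,0,0, 85,0,0.2,0,0,0,0, 85,0.02,0.4,0,0,0,0, 85,0.02,0.6,0,0,0,0, 85,0.02,0.7,0,0,0,0, 85,0.02,0.7,0,0,0,0, 85,0,0.6,0,0,0,0, 85,0,0.5,0,0,0,0, 85,0,0.4,0,0,0,0, 85,0,0.13,0,0,0,0, 85,0,0,0,0,0,0, 85,0,0,0,0,0,0]'; python3 go.py 630 -212.7 45
python3 - <<'E'
from h import *
im=get_image("top");W,R,t,K=world(im);z=W[...,2]
for c in RNG: print(c);blobs(cmask(im,c)&(z>.083)&(z<.097),0,W,R,t,K,.09)
im=get_image("wrist");W,R,t,K=world(im)
blobs(cmask(im,'yellow')&(W[...,2]>.08),0,W,R,t,K,.09,200)
E
```

```text
time_s: 32.8
position: [0.6259, -0.0009, 0.1526]
tool_rot: [[1.0, 0.0, 0.001], [0.0, -1.0, -0.0], [0.001, 0.0, -1.0]]
ft_force: [0.1, -0.2, -1.0]
grip_width: 0.0852
time_s: 34.0
position: [0.63, -0.2115, 0.1605]
tool_rot: [[1.0, 0.001, -0.0], [0.001, -1.0, 0.001], [-0.0, -0.001, -1.0]]
ft_force: [0.3, 0.1, 0.5]
grip_width: 0.0849
t 34.0 pos [ 630.  -211.5  160.5] yaw 0.07 tilt 0.04 w 84.9 F [0.3 0.1 0.5]
tool units [1.00e-03 2.60e-02 2.31e+00]
red
  px [224 136  22  22] z 0.09 enc [616.4 196.1] 23.2 fit [616.2 196.2] 22.9
yellow
green
  px [316 132  22  22] z 0.09 enc [ 6.244e+02 -5.000e-01] 23.5 fit [624.4  -0.7] 22.8
blue
  px [385 211  13  20] z 0.089 enc [ 456.  -136.9] 21.6 fit [ 455.8 -136.8] 18.6
  px [258 177  60  60] z 0.089 enc [ 634.2 -213.9] 23.6 fit [ 634.1 -213.8] 23.1
```

The green jar is seated at (624.4,-0.7). Blue is partly hidden by the arm. I'll take the yellow jar from the spare.

```bash
python3 -m pendant '[85,0,0.02,0.3,0,0,0, 85,0,0,0.4,0,0,0, 85,0,0,0.4,0,0,0, 85,0,0,0.4,0,0,0, 85,0,0,0.4,0,0,0, 85,0,0,0.3,0,0,0, 85,0,0,0.1,0,0,0, 85,0,0,0,0,0,0]'; python3 -m pendant '[40,0,0,0,0,0,0, 40,0,0,0,0,0,0, 40,0,0,0,0,0,0, 40,0,0,0,0,0,0, 40,0,0,0,0,0,0, 40,0,0,0,0,0,0, 40,0,0,0,0,0,0, 40,0,0,0,0,0,0]' 40; python3 go.py 469.6 150.6 160
```

```text
time_s: 34.9
position: [0.63, -0.2127, 0.0455]
tool_rot: [[1.0, 0.001, -0.001], [0.001, -1.0, 0.0], [-0.001, -0.0, -1.0]]
ft_force: [0.4, 0.4, 0.8]
grip_width: 0.0848
time_s: 35.7
position: [0.6304, -0.2136, 0.0468]
tool_rot: [[1.0, 0.0, 0.002], [0.0, -1.0, -0.001], [0.002, 0.001, -1.0]]
ft_force: [-1.3, -0.6, 6.3]
grip_width: 0.0446
t 35.7 pos [ 630.4 -213.6   46.8] yaw 0.02 tilt 0.1 w 44.6 F [-1.3 -0.6  6.3]
tool units [-3.21  -7.283 -2.275]
```

```bash
python3 -m pendant '[40,0,0,-0.1,0,0,0, 40,0,0,-0.2,0,0,0, 40,0,0,-0.3,0,0,0, 40,0,0,-0.4,0,0,0, 40,0,0,-0.4,0,0,0, 40,0,0,-0.4,0,0,0, 40,0,0,-0.3,0,0,0, 40,0,0,-0.2,0,0,0, 40,-0.1,-0.2,0,0,0,0, 40,-0.2,-0.4,0,0,0,0, 40,-0.22,-0.5,0,0,0,0, 40,-0.22,-0.5,0,0,0,0]' ; python3 -m pendant '[40,-0.22,-0.5,0,0,0,0, 40,-0.22,-0.5,0,0,0,0, 40,-0.22,-0.5,0,0,0,0, 40,-0.22,-0.5,0,0,0,0, 40,-0.22,-0.5,0,0,0,0, 40,-0.22,-0.5,0,0,0,0, 40,-0.22,-0.5,0,0,0,0, 40,-0.22,-0.5,0,0,0,0, 40,-0.22,-0.5,0,0,0,0, 40,-0.22,-0.5,0,0,0,0, 40,-0.2,-0.4,0,0,0,0, 40,-0.07,-0.28,0,0,0,0]'; python3 -m pendant '[40,0,0,0,0,0,0, 40,0,0,0,0,0,0]'; python3 go.py 469.6 150.6 46
```

```text
time_s: 36.9
position: [0.5916, -0.1318, 0.1596]
tool_rot: [[1.0, 0.0, -0.002], [0.0, -1.0, 0.001], [-0.002, -0.001, -1.0]]
ft_force: [0.2, 0.1, -1.4]
grip_width: 0.0445
time_s: 38.1
position: [0.4674, 0.152, 0.1601]
tool_rot: [[1.0, 0.002, -0.002], [0.002, -1.0, 0.0], [-0.002, -0.0, -1.0]]
ft_force: [-1.0, 0.2, -2.0]
grip_width: 0.045
time_s: 38.3
position: [0.4694, 0.1503, 0.1605]
tool_rot: [[1.0, 0.001, -0.0], [0.001, -1.0, -0.0], [-0.0, 0.0, -1.0]]
ft_force: [0.1, -0.8, -1.5]
grip_width: 0.0447
t 38.3 pos [469.4 150.3 160.5] yaw 0.04 tilt 0.03 w 44.7 F [ 0.1 -0.8 -1.5]
tool units [ 0.005 -0.006  2.289]
```

```bash
python3 -m pendant '[40,0,0,0.1,0,0,0, 40,0,0,0.3,0,0,0, 40,0,0,0.4,0,0,0, 40,0,0,0.4,0,0,0, 40,0,0,0.4,0,0,0, 40,0,0,0.3,0,0,0, 40,0,0,0.2,0,0,0, 40,0,0,0.07,0,0,0, 40,0,0,0.02,0,0,0, 40,0,0,0,0,0,0]'; python3 go.py 469.6 150.6 46
python3 - <<'E'
from h import *
im=get_image("scene");cv2.imwrite("pics/s6.png",cv2.resize(im["frame"][150:290,190:390,::-1],None,fx=4,fy=4))
E
```

```text
time_s: 39.3
position: [0.4698, 0.1504, 0.0516]
tool_rot: [[1.0, 0.0, 0.001], [0.0, -1.0, 0.0], [0.001, -0.0, -1.0]]
ft_force: [0.4, -0.3, -1.9]
grip_width: 0.0445
t 39.3 pos [469.8 150.4  51.6] yaw 0.01 tilt 0.05 w 44.5 F [ 0.4 -0.3 -1.9]
tool units [-0.003 -0.003  0.113]
```

View pics/s6.png

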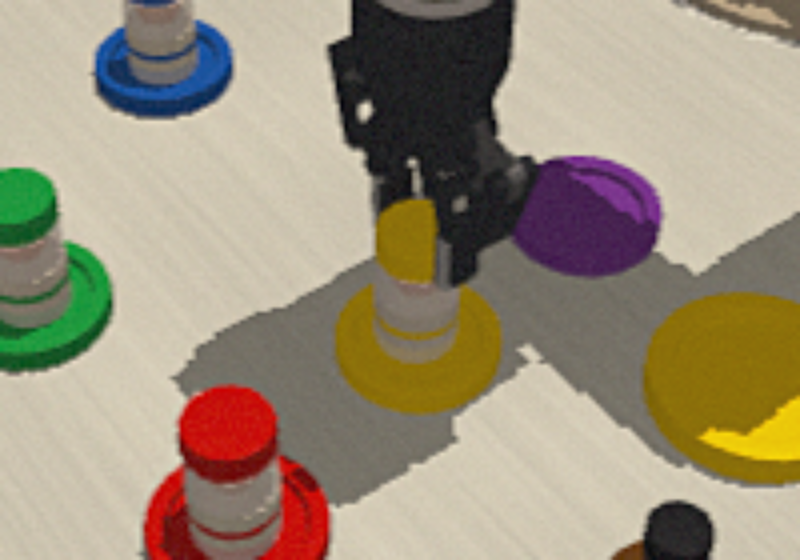

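The yellow jar is upright over the small yellow holder. I'll lower it.

```bash
python3 -m pendant '[40,0,0,0.04,0,0,0, 40,0,0,0.03,0,0,0, 40,0,0,0.02,0,0,0, 40,0,0,0.01,0,0,0, 40,0,0,0,0,0,0, 40,0,0,0,0,0,0]'; python3 go.py 469.6 150.6 46
```

```text
time_s: 39.95
position: [0.4697, 0.1505, 0.0468]
tool_rot: [[1.0, 0.0, 0.001], [0.0, -1.0, 0.0], [0.001, -0.0, -1.0]]
ft_force: [-0.8, -1.4, 5.8]
grip_width: 0.0447
t 39.95 pos [469.7 150.5  46.8] yaw 0.02 tilt 0.06 w 44.7 F [-0.8 -1.4  5.8]
tool units [-0.002 -0.001  0.016]
```

```bash
python3 -m pendant '[50,0,0,0,0,0,0, 50,0,0,0,0,0,0, 60,0,0,0,0,0,0, 85,0,0,0,0,0,0, 85,0,0,0,0,0,0, 85,0,0,0,0,0,0, 85,0,0,0,0,0,0, 85,0,0,-0.2,0,0,0, 85,0,0,-0.4,0,0,0, 85,0,0,-0.5,0,0,0, 85,0,0,-0.5,0,0,0, 85,0,0,-0.5,0,0,0]'; python3 -m pendant '[85,0,0,-0.3,0,0,0, 85,-0.1,0.2,0,0,0,0, 85,-0.2,0.4,0,0,0,0, 85,-0.2,0.4,0,0,0,0, 85,-0.2,0.4,0,0,0,0, 85,-0.2,0.4,0,0,0,0, 85,-0.2,0.4,0,0,0,0, 85,-0.2,0.4,0,0,0,0, 85,-0.1,0.2,0,0,0,0, 85,0,0,0,0,0,0, 85,0,0,0,0,0,0, 85,0,0,0,0,0,0]'
python3 - <<'E'
from h import *
im=get_image("top");W,R,t,K=world(im);z=W[...,2];cv2.imwrite("pics/t9.png",im["frame"][:,:,::-1])
for c in RNG: print(c);blobs(cmask(im,c)&(z>.083)&(z<.097),0,W,R,t,K,.09)
im=get_image("scene");cv2.imwrite("pics/s9.png",im["frame"][:,:,::-1])
E
```

```text
time_s: 41.15
position: [0.4693, 0.1505, 0.153]
tool_rot: [[1.0, 0.0, 0.001], [0.0, -1.0, 0.0], [0.001, -0.0, -1.0]]
ft_force: [-0.6, -0.8, -0.2]
grip_width: 0.0848
time_s: 42.35
position: [0.3996, 0.011, 0.1661]
tool_rot: [[1.0, 0.001, -0.0], [0.001, -1.0, 0.0], [-0.0, -0.0, -1.0]]
ft_force: [-0.1, 0.1, -0.1]
grip_width: 0.085
red
  px [224 136  22  22] z 0.09 enc [616.1 196.3] 23.5 fit [616.1 196.1] 23.0
yellow
  px [247 204  21  22] z 0.09 enc [470.3 148.9] 23.3 fit [470.5 149.1] 22.5
green
  px [317 132  21  22] z 0.09 enc [624.4  -1. ] 23.1 fit [624.6  -1.1] 22.6
blue
  px [386 211  21  22] z 0.09 enc [ 453.2 -143.9] 23.2 fit [ 453.2 -144.1] 22.7
```

View pics/t9.png

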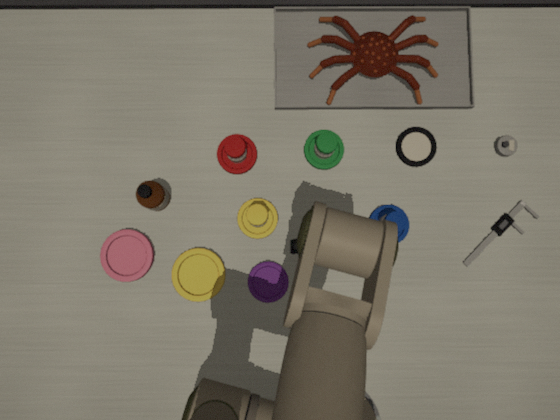

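View pics/s9.png

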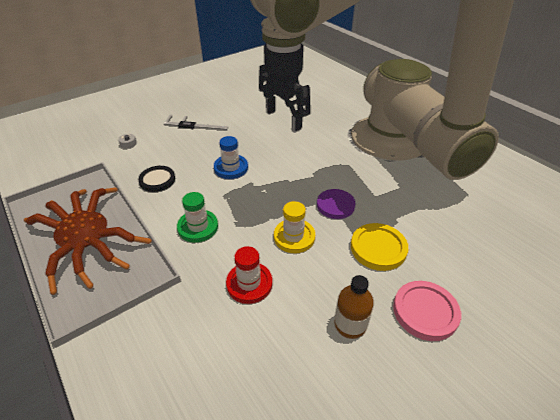

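All four jars stand upright in their own-colour holders: red (247,270), yellow (294,222), green (194,215) and blue (229,157) in the scene view. The spare at (157,178) is empty and the bottle at (354,308) hasn't moved.

```bash
python3 -c "
from rig import *
close_job()"
```

```text
the job is handed in; nothing more can be done
```

I put all four jars in the holders of their own lid colour and handed the job in at about 42 s of the 128 s allowed; it gave no verdict. I parked the yellow jar in the spare, moved blue, red and green to their holders, then moved yellow from the spare to the small yellow holder.

- **Placement:** In the last top view every lid centre was within about 2 mm of its holder's centre. The lid tops were at 90 mm, as they should be for seated jars.
- **End state:** All jars are upright and released, the spare is empty, and the bottle looks unmoved. The gripper is open and touching nothing.
- **Disagreements:** The wrist camera placed two lids about 4 mm farther out in x than the top camera. The scene camera read about 6 mm off in x and y because it also sees the sides. I worked from the top camera, and both differences are well inside the 15 mm tolerance.

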